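# Lock the dough turntable with its spring clip

### The job

The dough turntable has ridden up on its spindle and its spring clip is off, lying on the grey board. Press the turntable's steel hub straight down until it is fully seated, then push the open clip sideways into the spindle's groove, just above the hub, until it snaps fully home, and let go of it. Feel your way gently: never load the stand, its turntable or its spindle with more than 40 N, and leave the bowl, bottle, seed jar and scraper where they are.

Things in the scene. Friction and masses are not known exactly. Their poses are not given: they have to be found in the camera images.
- stand: Turntable stand, fixed; its place varies, the board lies to its other side. Origin: centre of its underside on the table, on the upright spindle's axis; z up. Dark round base 160 mm wide, 12 mm high; above it a white round platter 190 mm wide and, in its middle, a flat steel hub 84 mm wide standing 8 mm proud of the platter. Nothing turns; the platter with its hub only slides on the spindle.
- spindle_axis (a point): Point fixed on the stand on the spindle's axis, 68 mm above the stand's origin. The last user set the spindle's height, which is not measured: the seated hub's top is rigid and lies 0 to 20 mm above this point, to be felt. Above it, moving with it: the groove, a round brass neck 14 mm wide in a gap 7.7 mm high, then a round head 20 mm wide, 20 mm high. The clip may come from any side.
- platter (a joint): Height of platter and hub above their seat on the spindle, m: 0 = fully seated. Starts 8 to 15 mm up, hiding the groove. It stays where it is left; it goes down under about 5 N (4 to 7 N), then meets a hard stop. Press on the hub beside the spindle, e.g. 27 mm from its axis.
- clip_tab (a point): Centre of grip of the spring clip's red tab, an upright block 12 mm thick (clip's y), 18 mm long (x), top 13 mm above and clip's underside 27 mm below this point. x points from the tab to the clip's open mouth, z up. The steel clip, 5 mm thick, 69 x 30 mm, lies flat on the board, its mouth up to 1.2 rad either way from straight away from the robot (+x).
- clip_seat (a point): Centre of the circle between the clip's two sprung jaws, 2.5 mm above its underside, 36 mm from the tab's centre along the clip's x; it meets the spindle's axis when home. Jaws reach 23 mm past it, flared to a 17 mm mouth; they touch the neck about 17 mm before home, spread, and snap about 10 mm before home. The push rises to some 5 to 15 N, falls, then rises steeply at a hard stop at home (within 1 mm).
- board: Fixed grey work board, 200 x 160 x 8 mm (x, y, z), on which the clip lies. Origin: centre of its underside, on the table.
- bowl: Red plastic bowl, 110 mm wide, 60 mm high, loose; origin under its centre. Bystander.
- bottle: Clear bottle with blue cap and band, 64 mm wide, 200 mm high, loose; origin under its centre. Bystander.
- seed_jar: Amber seed jar with steel lid, 70 mm wide, 90 mm high, loose; origin under its centre. Bystander.
- scraper: White plastic dough scraper lying flat, 60 x 110 x 12 mm, loose; origin under its centre. Bystander.

How it is judged (in metres and radians):
On the way, in this order (a step that is already met when the one before it is completed fails the run):
1. the turntable is pressed down onto its seat (value of joint platter below 0.002 m), for 0.2 s.
2. the clip is home in the spindle's groove above the seated hub (value of joint platter below 0.002 m and horizontal distance between clip_seat and stand below 0.003 m and z of clip_seat in the frame of stand between 0.067 and 0.0955 m and angle between clip_seat's own z axis and vertical below 0.12 rad), for 0.2 s.
At the end, for the whole second after the job is handed in: The turntable is seated within 2 mm; the clip lies level (within 0.12 rad) in the groove on the hub, its seat centre within 3 mm of the spindle's axis and 67 to 95.5 mm above the stand's origin (all of step 2); the robot touches nothing.
It fails at once if the stand, turntable or spindle is loaded with more than 40 N (contact force between stand and anything else above 40 N).
It fails at once if a bystander is moved more than 30 mm or tipped (distance of any of bowl, bottle, seed_jar, scraper from where it was at the start of the episode above 0.03 m or angle between any of bowl, bottle, seed_jar, scraper's own z axis and vertical above 0.3 rad).
It also fails if it takes over 64 s, if anything falls off the work surface, if the arm or the gripper's body presses on something with over 40 N, if the wrist force passes 120 N, or if a joint passes its speed limit or range.

### The arm

A 6-joint arm with a two-finger parallel gripper is mounted at the origin on the work surface. World frame = base frame: x ahead of the robot, y to its left, z up, the work surface at z = 0. Lengths are in mm, angles in rad, forces in N, time in s.
With the tool pointing down it reaches from about 425 to 950 mm from the base axis. Payload 14.7 kg.
Tool frame: the origin (TCP) lies at the very end of the fingers, on their centre line; the grasp point (between the pads) lies behind it (r.pinch_z is the z of the grasp point in the tool frame, in mm); z points along the fingers, y is the line along which they close (so a half turn about z gives the same grasp; the last joint's range is limited). The gripper opens to 85 mm and grips with 20 to 120 N. Pads are 22 mm wide; open, the fingers measure 114 mm over their backs; the gripper's body (76 mm by 85 mm) begins 54 mm behind the grasp point. The pads swing forward as they close: fully open they stand 13 mm farther back than shut.
Start: joints at [-1.269, 0.48, 1.596, -0, 1.065, -0.047], TCP at [222.166, -610.847, 231.297] pointing down, gripper open.
Joint ranges: [-2.75, 2.75], [-0.82, 2.05], [0.23, 2.67], [-1.56, 4.7], [0.09, 2.69], [-2.92, 2.92]. Speed limits (rad/s): [1.89, 1.89, 2.39, 3.01, 3.01, 3.01].

### API

Orientations are given as a rotation vector (axis times angle).
In Python, from cell import r gives the robot as it stands.
- The arm moves only by the tool carry_out, never from a script. Its argument "series" is a list of rows, each an object of numbers: "tx", "ty", "tz": the shift along the tool's x, y, z in cm; "twist": the turn about the tool's z in rad. A call has exactly 5 rows; each row shifts and turns the commanded pose from where the row before left it, along the tool's axes as they then stand; what a row does not reach is not made up. A row lasts 1/10 s, in which the tool goes at most 50 mm and 8.59 degrees, less where a joint would pass 70% of its speed; a pose out of reach is approached as far as the arm can. A call is refused whole if a number of a shift passes 5 or a number of a turn 0.15, either way. A call with a gripper value outside its range is refused whole. "gripper" is the opening, from 0 (shut) to 1 (fully open), set as the call begins (left out, the last holds). The fingers move at their own pace and stop on an object; "force" is the grip in N (left out, the last holds). Time passes only in rows, so rows that do not move let the fingers close, or fill a call up. It gives the time, the measured TCP pose, the force, the opening and the grip force at its end, in the units of the state.
- r.state(): the state, without advancing time (a new reading comes with each control period).
- r.capture(name): name is "side" or "top" or "wrist"; returns (picture, depth): 480x640x3 uint8, blue, green, red; 480x640 float32, mm along the optical axis (not along the pixel's ray), 0 where there is no reading.
- r.camera_model(name): a dict with "fovy" (degrees; the focal length in pixels is half the picture's height over the tangent of half this angle, whatever the lens; pixels are square), "cx", "cy" (the principal point, pixels), "rvec" (rotation vector, rad) and "tvec" (3), from world to camera coordinates, as OpenCV has them. Camera axes: x right, y down, z forward; pixel columns grow to the right and rows downward; lengths in mm; the calibration is good to about 2 mm. A picture is of the moment at which its call begins: read the wrist's pose just before it. camera_model takes no time and is no camera call; for the wrist camera it gives the pose at the moment of the call.
- r.close_job(): hands the job in; it is judged then, once.
The state is a dict: "time": time; "joint_positions": joint angles; "joint_vel": joint speeds; "joint_efforts": joint torques, N m; "eef_pos": TCP position; "ee_rot": TCP orientation; "wrist_force": force on the tool from outside, world axes, zero at the start; "ft_torque": the same for the moment, N m; "width": opening from 0.0 (shut) to 1.0 (fully open); "grip_force": force on a finger pad.
Only numpy, scipy, OpenCV 4.12 (cv2) and the standard library are available. Lean on these libraries where they do the work, as an engineer would, in place of code of your own. Each camera call takes 0.05 s, during which the arm holds its last target. There are 200 camera calls.

## Working session

There is one attempt and no reset: what is moved stays moved. The work goes in short steps, Python scripts to look and compute and a tool call to move; the robot and the scene stay as the last step left them, time stands still between calls to the robot, and variables do not carry over. Pictures are saved under pics/ and viewed, at most 10 in all, crops included, and the job is handed in when it is done.

Besides the shell and the picture viewer there is one more tool, called by a JSON object that holds its "api" and its "payload". carry_out: Moves the arm, as the interface text tells. Its arguments: {"type":"object","properties":{"series":{"type":"array"},"gripper":{"type":"number"},"force":{"type":"number"}},"required":["series"]}

```bash
mkdir -p pics; ls; cat > h.py <<'E'
import numpy as np, cv2
from cell import r
def cam(n):
    m=r.camera_model(n); R=cv2.Rodrigues(np.array(m["rvec"],float))[0]
    return R,np.array(m["tvec"],float).ravel(),240/np.tan(np.radians(m["fovy"])/2),m["cx"],m["cy"]
def cloud(d,c):
    R,t,f,cx,cy=c; v,u=np.indices(d.shape)
    P=np.stack([(u-cx)/f*d,(v-cy)/f*d,d],-1)
    W=(P-t)@R; W[d<=0]=np.nan
    return W
def ray(u,v,z,c):
    R,t,f,cx,cy=c; o=-R.T@t; k=R.T@np.array([(u-cx)/f,(v-cy)/f,1.])
    return o+k*(z-o[2])/k[2]
E
python3 - <<'E'
from h import *
print({k:v for k,v in r.state().items()}, r.pinch_z)
for n in("top","side"):
    p,d=r.capture(n); c=cam(n); cv2.imwrite(f"pics/{n}0.png",p); np.savez(f"{n}0.npz",p=p,d=d,**{f"c{i}":x for i,x in enumerate(c)})
    print(n,-c[0].T@c[1],c[2:],r.camera_model(n).keys())
E
```

```text
pics
{'time': 0.0, 'joint_positions': array([-1.26859365e+00,  4.80799140e-01,  1.59684938e+00,  3.47843687e-06,
        1.06508772e+00, -4.66054677e-02]), 'joint_vel': array([-0.00202775,  0.00019752,  0.00095811, -0.00186819,  0.001252  ,
        0.00170338]), 'joint_efforts': array([ 7.35007256e-03, -9.50624514e+01, -4.30177975e+01,  2.99266549e-04,
        1.20998247e-02, -2.76757459e-05]), 'eef_pos': array([ 222.05652506, -610.47710819,  230.70272968]), 'ee_rot': array([-3.09281808e+00, -5.44933692e-01,  2.24125815e-04]), 'wrist_force': array([0.1237351 , 0.56374914, 0.41254865]), 'ft_torque': array([ 0.03725537, -0.00176405,  0.005921  ]), 'grip_force': 0.0, 'width': 0.9987814738837131} -18.700000000000003
top [587.31252668  58.26640551 922.85311625] (np.float64(459.8964933001962), 323.74930518651104, 240.16922044942703) dict_keys(['fovy', 'cx', 'cy', 'rvec', 'tvec'])
side [519.10293565 635.07704826 723.02358868] (np.float64(500.6662789786198), 316.9044965721994, 235.6483727268452) dict_keys(['fovy', 'cx', 'cy', 'rvec', 'tvec'])
```

View pics/top0.png

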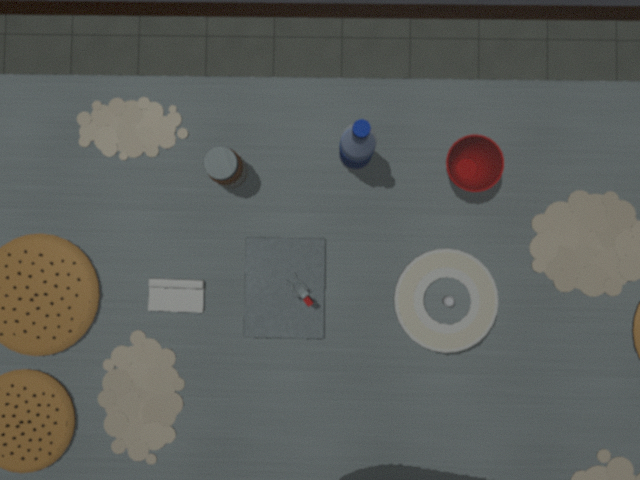

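View pics/side0.png

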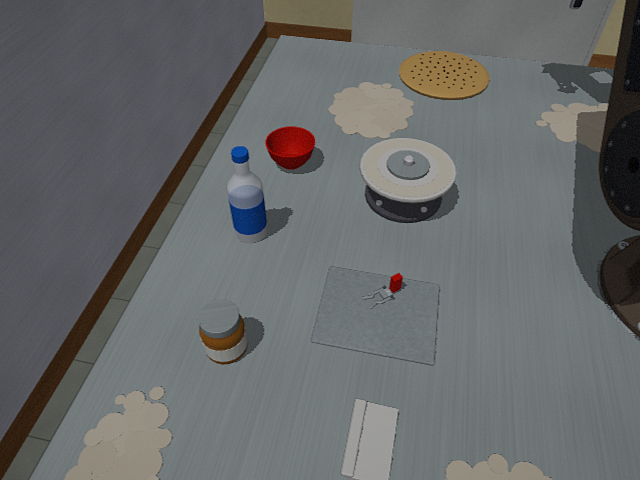

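The top view shows the board around (285,288), with the clip's red tab at (309,301) and its jaws pointing up-left to about (295,280). The turntable is centred at (447,301) with the spindle head at (449,301). The side view agrees, with the tab at (396,283) and the platter at (408,170).

```bash
python3 - <<'E'
from h import *
D={}
for n in("top","side"):
    z=np.load(f"{n}0.npz"); p,d=z['p'],z['d']; c=(z['c0'],z['c1'],float(z['c2']),float(z['c3']),float(z['c4'])); D[n]=c
    W=cloud(d,c); hsv=cv2.cvtColor(p,cv2.COLOR_BGR2HSV)
    red=((hsv[...,0]<10)|(hsv[...,0]>170))&(hsv[...,1]>150)&(hsv[...,2]>60)
    k,l,s,ce=cv2.connectedComponentsWithStats(red.astype(np.uint8))
    for i in range(1,k):
        if s[i,4]>15:
            q=W[l==i]; print(n,'red',s[i],ce[i],np.nanmedian(q,0),np.nanmax(q[:,2]))
    g=np.isfinite(W[...,2])
    w=W[g]
    # platter region
    near=(np.hypot(w[:,0]-460,w[:,1]+175)<160)&(w[:,2]>40)&(w[:,2]<200)
    q=w[near]; print(n,'z hist',np.histogram(q[:,2],bins=np.arange(40,130,3)))
    pl=q; print(pl.min(0),pl.max(0),(pl.min(0)+pl.max(0))/2)
    if n=="top":
        zs=q[:,2]; hd=q[zs>zs.max()-4]; print('head',hd.mean(0),len(hd),np.median(hd,0))
    b=(d>0)&(W[...,2]>4)&(W[...,2]<11); 
    k,l,s,ce=cv2.connectedComponentsWithStats(b.astype(np.uint8)); i=1+np.argmax(s[1:,4]); print('board',s[i],np.nanmean(W[l==i],0))
    if n=="top":
        cr=cv2.resize(p[260:320,265:340],None,fx=8,fy=8,interpolation=cv2.INTER_CUBIC); 
        cr=cv2.convertScaleAbs(cr,alpha=1.6)
        cv2.imwrite('pics/clip.png',cr)
E
```

```text
top red [480 136  15   9  26] [486.80769231 139.53846154] [ 810.95884116 -234.32291552   60.37946031] 62.47814693879218
top red [ 447  144   56   47 1691] [475.17859255 168.64340627] [ 762.99752394 -225.82734622   17.39625777] 63.86190519941075
top red [305 297   7   8  37] [307.94594595 300.62162162] [500.62914984  97.94678882  48.77411535] 51.5295097614653
top z hist (array([   0,    0,    0,    0,    0,    0,    0,    0,    0,    0,    1,
          6,  144, 2743, 3704,  369, 1125,  322,    7,    6,   33,   55,
          6,    0,    0,    0,    0,    0,    0]), array([ 40,  43,  46,  49,  52,  55,  58,  61,  64,  67,  70,  73,  76,
        79,  82,  85,  88,  91,  94,  97, 100, 103, 106, 109, 112, 115,
       118, 121, 124, 127]))
[ 415.53953234 -247.31466384   72.36028016] [603.04406424 -58.78209286 107.15776867] [ 509.29179829 -153.04837835   89.75902442]
head [ 509.75164437 -153.38967854  104.61507338] 58 [ 509.78533804 -153.32003398  104.49797835]
board [ 242  237   84  104 7024] [522.18448999 148.97027383   8.55146595]
side red [ 266  127   49   42 1589] [290.1371932  146.04845815] [ 770.03043497 -235.41615901   39.87147004] 62.3690275964979
side red [389 273  14  20 179] [395.46368715 282.41340782] [500.40095762 102.76075612  37.33461115] 51.293242149947176
side z hist (array([   0,    0,    0,    0,    0,    0,    0,    0,    0,    4,   26,
        101,  269, 2717,  807,  265,  576,   35,   10,   15,   36,   14,
          0,    0,    0,    0,    0,    0,    0]), array([ 40,  43,  46,  49,  52,  55,  58,  61,  64,  67,  70,  73,  76,
        79,  82,  85,  88,  91,  94,  97, 100, 103, 106, 109, 112, 115,
       118, 121, 124, 127]))
[ 417.21543148 -248.99363311   68.64625293] [605.35941324 -58.2551962  104.89958126] [ 511.28742236 -153.62441466   86.77291709]
board [ 310  266  129   99 8923] [522.19284673 155.5877575    7.521288  ]
```

{"api": "carry_out", "payload": {"series": [{"tx":3,"ty":-2.2},{"tx":3,"ty":-2.2},{"tx":3,"ty":-2.2},{"tx":3,"ty":-2.2},{"tx":3,"ty":-2.2}], "gripper": 0, "force": 40}}

```text
invalid input
```

{"api": "carry_out", "payload": {"series": [{"tx":3,"ty":-2.2},{"tx":3,"ty":-2.2},{"tx":3,"ty":-2.2},{"tx":3,"ty":-2.2},{"tx":3,"ty":-2.2}]}}

```text
invalid input
```

{"api": "carry_out", "payload": {"series": [{"tx":3,"ty":-2.2},{"tx":3,"ty":-2.2},{"tx":3,"ty":-2.2},{"tx":3,"ty":-2.2},{"tx":0}]}}

```text
invalid input
```

View pics/clip.png

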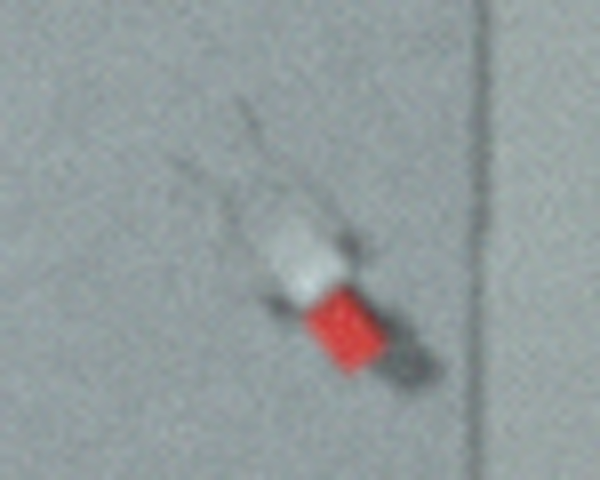

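The crop shows the red tab at crop (348,332), and the jaw tips near (240,100) and (178,158). The mouth points about 0.6 rad left of +x. The moves were refused, so I'll retry with every field filled in.

{"api": "carry_out", "payload": {"series": [{"tx":3,"ty":-2.2,"tz":0,"twist":0},{"tx":3,"ty":-2.2,"tz":0,"twist":0},{"tx":3,"ty":-2.2,"tz":0,"twist":0},{"tx":3,"ty":-2.2,"tz":0,"twist":0},{"tx":3,"ty":-2.2,"tz":0,"twist":0}], "gripper": 0, "force": 40}}

```text
time: 0.6
eef_pos: [326.0, -454.8, 231.1]
ee_rot: [-3.094, -0.545, 0.0]
wrist_force: [0.4, -0.6, -0.7]
width: 0.142
grip_force: 0.0
```

{"api": "carry_out", "payload": {"series": [{"tx":3,"ty":-2.2,"tz":0,"twist":0},{"tx":3,"ty":-2.2,"tz":0,"twist":0},{"tx":3,"ty":-2.2,"tz":0,"twist":0},{"tx":3,"ty":-2.2,"tz":0,"twist":0},{"tx":3,"ty":-2.2,"tz":0,"twist":0}]}}

```text
time: 1.1
eef_pos: [429.4, -300.1, 231.1]
ee_rot: [-3.094, -0.545, 0.0]
wrist_force: [0.3, -1.1, 0.6]
width: 0.001
grip_force: 0.0
```

{"api": "carry_out", "payload": {"series": [{"tx":3,"ty":-2.2,"tz":1,"twist":0},{"tx":3,"ty":-2.2,"tz":2,"twist":0},{"tx":3,"ty":-2.2,"tz":2,"twist":0},{"tx":3,"ty":-2.2,"tz":2,"twist":0},{"tx":3,"ty":-2.2,"tz":2,"twist":0}]}}

```text
time: 1.6
eef_pos: [532.8, -145.5, 140.4]
ee_rot: [-3.094, -0.545, 0.0]
wrist_force: [1.2, -0.5, 0.3]
width: -0.0
grip_force: 0.0
```

```bash
cat >> h.py <<'E'
def delta(x,y,z=None):
    "tool-frame shift (cm) to world target, at current pose"
    s=r.state(); R=cv2.Rodrigues(np.array(s["ee_rot"]))[0]; e=s["eef_pos"]
    g=np.array([x,y,e[2] if z is None else z]); return np.round(R.T@(g-e)/10,3),np.round(R[:,0],3)
E
python3 - <<'E'
from h import *
s=r.state();print(s['eef_pos'],s['wrist_force'],s['width'])
R=cv2.Rodrigues(s['ee_rot'])[0]; t=np.array([510,-153.3])+27*R[:2,0]
print(t,delta(*t))
E
```

```text
[ 532.82859839 -145.47191582  140.40593059] [ 1.22525397 -0.47904521  0.25890191] -0.0001707810571017591
[ 535.37368514 -144.07091055] (array([ 0.287, -0.045, -0.   ]), array([ 0.94 ,  0.342, -0.   ]))
```

{"api": "carry_out", "payload": {"series": [{"tx":0.29,"ty":-0.05,"tz":1,"twist":0},{"tx":0,"ty":0,"tz":1,"twist":0},{"tx":0,"ty":0,"tz":1,"twist":0},{"tx":0,"ty":0,"tz":1,"twist":0},{"tx":0,"ty":0,"tz":0.6,"twist":0}]}}

```text
time: 2.1
eef_pos: [534.2, -146.3, 94.6]
ee_rot: [-3.094, -0.543, 0.001]
wrist_force: [-0.1, 1.1, -0.2]
width: -0.001
grip_force: 0.0
```

{"api": "carry_out", "payload": {"series": [{"tx":0,"ty":0,"tz":0.2,"twist":0},{"tx":0,"ty":0,"tz":0.2,"twist":0},{"tx":0,"ty":0,"tz":0.2,"twist":0},{"tx":0,"ty":0,"tz":0.1,"twist":0},{"tx":0,"ty":0,"tz":0.1,"twist":0}]}}

```text
time: 2.6
eef_pos: [535.0, -145.6, 87.7]
ee_rot: [3.094, 0.545, 0.001]
wrist_force: [-1.9, -0.7, 6.0]
width: -0.001
grip_force: 2.9
```

{"api": "carry_out", "payload": {"series": [{"tx":0,"ty":0,"tz":0.1,"twist":0},{"tx":0,"ty":0,"tz":0.1,"twist":0},{"tx":0,"ty":0,"tz":0.1,"twist":0},{"tx":0,"ty":0,"tz":0.1,"twist":0},{"tx":0,"ty":0,"tz":0.1,"twist":0}]}}

```text
time: 3.1
eef_pos: [535.1, -145.6, 82.7]
ee_rot: [3.093, 0.545, 0.001]
wrist_force: [-1.7, -1.3, 6.0]
width: 0.001
grip_force: 2.9
```

{"api": "carry_out", "payload": {"series": [{"tx":0,"ty":0,"tz":0.05,"twist":0},{"tx":0,"ty":0,"tz":0.05,"twist":0},{"tx":0,"ty":0,"tz":0.05,"twist":0},{"tx":0,"ty":0,"tz":0.05,"twist":0},{"tx":0,"ty":0,"tz":0.05,"twist":0}]}}

```text
time: 3.6
eef_pos: [535.0, -145.6, 80.2]
ee_rot: [3.093, 0.545, 0.001]
wrist_force: [-1.8, -1.2, 6.6]
width: -0.0
grip_force: 2.9
```

{"api": "carry_out", "payload": {"series": [{"tx":0,"ty":0,"tz":0.03,"twist":0},{"tx":0,"ty":0,"tz":0.03,"twist":0},{"tx":0,"ty":0,"tz":0.03,"twist":0},{"tx":0,"ty":0,"tz":0.03,"twist":0},{"tx":0,"ty":0,"tz":0.03,"twist":0}]}}

```text
time: 4.1
eef_pos: [535.0, -145.6, 78.8]
ee_rot: [3.093, 0.545, 0.001]
wrist_force: [-1.5, -1.2, 5.2]
width: -0.001
grip_force: 2.9
```

{"api": "carry_out", "payload": {"series": [{"tx":0,"ty":0,"tz":0.03,"twist":0},{"tx":0,"ty":0,"tz":0.03,"twist":0},{"tx":0,"ty":0,"tz":0.03,"twist":0},{"tx":0,"ty":0,"tz":0.03,"twist":0},{"tx":0,"ty":0,"tz":0.03,"twist":0}]}}

```text
time: 4.6
eef_pos: [535.0, -145.6, 77.2]
ee_rot: [3.093, 0.545, 0.001]
wrist_force: [-2.5, -2.4, 5.5]
width: -0.0
grip_force: 2.9
```

{"api": "carry_out", "payload": {"series": [{"tx":0,"ty":0,"tz":0.03,"twist":0},{"tx":0,"ty":0,"tz":0.03,"twist":0},{"tx":0,"ty":0,"tz":0.03,"twist":0},{"tx":0,"ty":0,"tz":0.03,"twist":0},{"tx":0,"ty":0,"tz":0.03,"twist":0}]}}

```text
time: 5.1
eef_pos: [535.0, -145.6, 75.7]
ee_rot: [3.093, 0.545, 0.001]
wrist_force: [-2.2, -1.6, 6.3]
width: -0.002
grip_force: 2.9
```

{"api": "carry_out", "payload": {"series": [{"tx":0,"ty":0,"tz":0.02,"twist":0},{"tx":0,"ty":0,"tz":0.02,"twist":0},{"tx":0,"ty":0,"tz":0.02,"twist":0},{"tx":0,"ty":0,"tz":0.02,"twist":0},{"tx":0,"ty":0,"tz":0.02,"twist":0}]}}

```text
time: 5.6
eef_pos: [535.1, -145.7, 75.3]
ee_rot: [3.093, 0.545, 0.001]
wrist_force: [-5.8, 0.5, 21.5]
width: -0.001
grip_force: 11.0
```

{"api": "carry_out", "payload": {"series": [{"tx":0,"ty":0,"tz":-1,"twist":0},{"tx":0,"ty":0,"tz":-3,"twist":0},{"tx":0,"ty":0,"tz":-4,"twist":0},{"tx":0,"ty":-1,"tz":-4,"twist":0},{"tx":0.6,"ty":-3,"tz":-3,"twist":0}], "gripper": 1}}

```text
time: 6.1
eef_pos: [527.6, -107.1, 227.1]
ee_rot: [3.093, 0.542, 0.004]
wrist_force: [0.8, 1.1, -1.1]
width: 0.851
grip_force: 0.0
```

{"api": "carry_out", "payload": {"series": [{"tx":0.9,"ty":-4,"tz":0,"twist":0},{"tx":0.9,"ty":-4,"tz":0,"twist":0},{"tx":0.9,"ty":-4,"tz":0,"twist":0},{"tx":0.9,"ty":-4,"tz":0,"twist":0},{"tx":0.9,"ty":-4,"tz":0,"twist":0}]}}

```text
time: 6.6
eef_pos: [500.4, 99.1, 224.9]
ee_rot: [-3.094, -0.545, -0.001]
wrist_force: [0.6, -0.8, 0.5]
width: 0.999
grip_force: 0.0
```

{"api": "carry_out", "payload": {"series": [{"tx":0,"ty":0,"tz":0,"twist":-0.1},{"tx":0,"ty":0,"tz":0,"twist":-0.1},{"tx":0,"ty":0,"tz":0,"twist":-0.05},{"tx":0,"ty":0,"tz":0,"twist":0},{"tx":0,"ty":0,"tz":0,"twist":0}]}}

```text
time: 7.1
eef_pos: [500.8, 97.5, 224.6]
ee_rot: [3.003, 0.924, 0.001]
wrist_force: [-0.7, 0.4, -0.3]
width: 0.996
grip_force: 0.0
```

```bash
python3 - <<'E'
from h import *
s=r.state();print(s['eef_pos'],s['ee_rot'],s['wrist_force'],s['width'])
c=cam("wrist"); p,d=r.capture("wrist"); cv2.imwrite("pics/w1.png",p)
R,t=c[:2];print(-R.T@t,c[2:])
W=cloud(d,c); hsv=cv2.cvtColor(p,cv2.COLOR_BGR2HSV)
red=((hsv[...,0]<10)|(hsv[...,0]>170))&(hsv[...,1]>150)&(hsv[...,2]>60)
k,l,st,ce=cv2.connectedComponentsWithStats(red.astype(np.uint8))
for i in range(1,k):
    if st[i,4]>30:
        q=W[l==i]; top=(l==i)&(W[...,2]>44); print(st[i],ce[i],np.nanmedian(q,0))
        if top.sum()>20:
            v,u=np.nonzero(top); P=np.array([ray(a,b,48,c)[:2] for a,b in zip(u,v)],np.float32); print('toprect',cv2.minAreaRect(P))
np.savez('w1.npz',p=p,d=d,**{f"c{i}":x for i,x in enumerate(c)})
E
```

```text
[500.75344727  97.5451312  224.56062362] [3.00260450e+00 9.24010784e-01 5.12604528e-04] [-0.70932875  0.41785664 -0.29887862] 0.9955026484905837
[562.44092316 139.54089848 366.94417377] (np.float64(358.45973334026365), 317.3584265436299, 239.2003066420318)
[309 200  14  25 304] [315.45394737 212.34868421] [502.69441875 100.89196746  47.57721736]
toprect ((500.85040283203125, 99.4500961303711), (17.905296325683594, 11.447349548339844), 40.605674743652344)
```

View pics/w1.png

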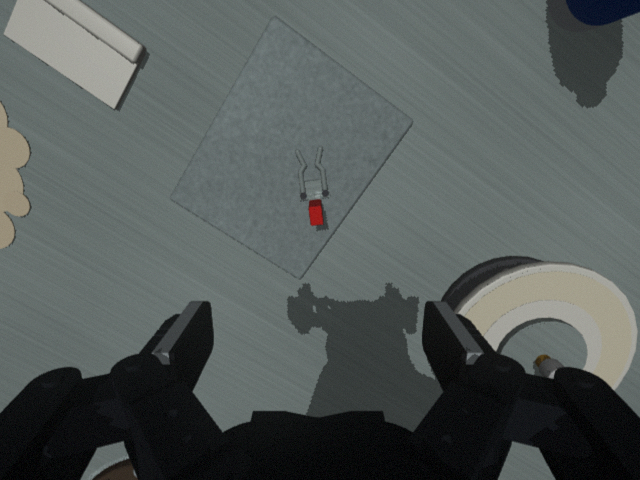

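The wrist view shows the tab at (315,212), the jaw tips at (298,150) and (320,149), and the turntable at lower right with the brass neck exposed at (543,362).

```bash
python3 - <<'E'
from h import *
z=np.load("w1.npz"); c=(z['c0'],z['c1'],float(z['c2']),float(z['c3']),float(z['c4']))
tab=np.array([500.85,99.45])
A=ray(298.5,150.5,13,c);B=ray(320.5,149,13,c);m=(A+B)[:2]/2; v=m-tab
print(A,B,np.linalg.norm(A-B),'dist(59)',np.hypot(*v),'yaw',np.arctan2(v[1],v[0]))
E1=ray(303.5,196,10,c);E2=ray(325.5,193,10,c);v=(E1+E2)[:2]/2-tab;print(np.linalg.norm(E1-E2),np.hypot(*v),np.arctan2(v[1],v[0]))
print(delta(*tab,18.5))
E
```

```text
[537.44147903 144.2254705   13.        ] [550.46407089 127.55190288  13.        ] 21.15645896856967 dist(59) 56.44135981059541 yaw 0.7018120556390665
22.267863949933428 12.466645308322416 0.6965841074430912
(array([ 0.109, -0.165, 20.602]), array([0.827, 0.562, 0.   ]))
```

{"api": "carry_out", "payload": {"series": [{"tx":0.11,"ty":-0.16,"tz":2,"twist":-0.108},{"tx":0,"ty":0,"tz":3.5,"twist":0},{"tx":0,"ty":0,"tz":3.5,"twist":0},{"tx":0,"ty":0,"tz":3.5,"twist":0},{"tx":0,"ty":0,"tz":2.5,"twist":0}], "gripper": 0.6}}

```text
time: 7.65
eef_pos: [500.1, 99.2, 72.5]
ee_rot: [-2.948, -1.085, 0.002]
wrist_force: [0.1, 0.7, 0.5]
width: 0.599
grip_force: 0.0
```

```bash
python3 - <<'E'
from h import *
s=r.state(); print(s['eef_pos'],s['ee_rot'],s['width'],delta(500.85,99.45,18.5))
E
```

```text
[500.09882973  99.21898951  72.51019479] [-2.94810491e+00 -1.08469610e+00  1.84528177e-03] 0.5991935984418537 (array([0.078, 0.035, 5.401]), array([ 0.762,  0.648, -0.001]))
```

{"api": "carry_out", "payload": {"series": [{"tx":0.05,"ty":0,"tz":2,"twist":0},{"tx":0,"ty":0,"tz":2,"twist":0},{"tx":0,"ty":0,"tz":1,"twist":0},{"tx":0,"ty":0,"tz":0.4,"twist":0},{"tx":0,"ty":0,"tz":0,"twist":0}]}}

```text
time: 8.15
eef_pos: [501.2, 99.8, 20.3]
ee_rot: [-2.948, -1.087, 0.0]
wrist_force: [-0.2, 0.7, 0.9]
width: 0.599
grip_force: 0.0
```

{"api": "carry_out", "payload": {"series": [{"tx":0,"ty":0,"tz":0,"twist":0},{"tx":0,"ty":0,"tz":0,"twist":0},{"tx":0,"ty":0,"tz":0,"twist":0},{"tx":0,"ty":0,"tz":0,"twist":0},{"tx":0,"ty":0,"tz":0,"twist":0}], "gripper": 0, "force": 80}}

```text
time: 8.65
eef_pos: [501.6, 99.8, 21.2]
ee_rot: [2.947, 1.087, 0.002]
wrist_force: [-1.7, -1.6, 10.5]
width: 0.122
grip_force: 78.1
```

{"api": "carry_out", "payload": {"series": [{"tx":0,"ty":0,"tz":-1,"twist":0},{"tx":0,"ty":0,"tz":-3,"twist":0},{"tx":0,"ty":0,"tz":-4,"twist":0},{"tx":0,"ty":0,"tz":-4,"twist":0},{"tx":0,"ty":0,"tz":-3,"twist":0}]}}

```text
time: 9.15
eef_pos: [501.4, 99.9, 173.5]
ee_rot: [2.947, 1.087, 0.003]
wrist_force: [0.8, -0.6, -1.2]
width: 0.127
grip_force: 78.0
```

{"api": "carry_out", "payload": {"series": [{"tx":-2.4,"ty":2,"tz":0,"twist":0},{"tx":-2.4,"ty":2,"tz":0,"twist":0},{"tx":-2.4,"ty":2,"tz":0,"twist":0},{"tx":-2.4,"ty":2,"tz":0,"twist":0},{"tx":-2.4,"ty":2,"tz":0,"twist":0}]}}

```text
time: 9.65
eef_pos: [474.4, -55.3, 171.2]
ee_rot: [2.947, 1.087, 0.001]
wrist_force: [0.6, -0.6, -0.0]
width: 0.127
grip_force: 78.1
```

{"api": "carry_out", "payload": {"series": [{"tx":-2.4,"ty":2,"tz":0,"twist":0},{"tx":-2.4,"ty":2,"tz":0,"twist":0},{"tx":-2.4,"ty":2,"tz":0,"twist":0},{"tx":-2.4,"ty":2,"tz":0,"twist":0},{"tx":-2.4,"ty":1.9,"tz":0,"twist":0}]}}

```text
time: 10.15
eef_pos: [447.5, -208.7, 171.2]
ee_rot: [2.947, 1.087, 0.001]
wrist_force: [0.5, -0.4, -0.9]
width: 0.123
grip_force: 78.1
```

{"api": "carry_out", "payload": {"series": [{"tx":0,"ty":0,"tz":1,"twist":0},{"tx":0,"ty":0,"tz":2,"twist":0},{"tx":0,"ty":0,"tz":1,"twist":0},{"tx":0,"ty":0,"tz":0,"twist":0},{"tx":0,"ty":0,"tz":0,"twist":0}]}}

```text
time: 10.65
eef_pos: [448.0, -207.0, 130.6]
ee_rot: [-2.947, -1.088, 0.0]
wrist_force: [0.1, -1.0, -0.3]
width: 0.124
grip_force: 78.1
```

```bash
python3 - <<'E'
from h import *
s=r.state();print(s['eef_pos'],s['ee_rot'],s['wrist_force'],s['width'],s['grip_force'])
c=cam("wrist"); p,d=r.capture("wrist"); cv2.imwrite("pics/w2.png",p)
W=cloud(d,c)
np.savez('w2.npz',p=p,d=d,**{f"c{i}":x for i,x in enumerate(c)})
w=W[np.isfinite(W[...,2])]; n=w[(np.hypot(w[:,0]-510,w[:,1]+153)<18)]
print(np.histogram(n[:,2],bins=np.arange(64,118,2)))
h=n[(n[:,2]>98)&(n[:,2]<110)]; print('head',h.min(0),h.max(0),h.mean(0),len(h))
print(delta(510,-153.3))
E
```

```text
[ 447.98170397 -206.97219705  130.61587884] [-2.94687815e+00 -1.08813421e+00  2.20489218e-04] [ 0.11370954 -0.97780322 -0.28724434] 0.12380011071364276 78.12335729598999
(array([   0,    0,    0,    0,  109, 2027,  282,    0,    0,    0,    0,
          0,    0,    0,    0,    0,    0,   88,  532,  860,   43,    0,
          0,    0,    0,    0]), array([ 64,  66,  68,  70,  72,  74,  76,  78,  80,  82,  84,  86,  88,
        90,  92,  94,  96,  98, 100, 102, 104, 106, 108, 110, 112, 114,
       116]))
head [ 500.27825116 -163.79910085   98.43653938] [ 520.05456831 -143.9974513   105.06274318] [ 510.20726597 -153.87286912  102.1158177 ] 1523
(array([ 8.197e+00, -7.400e-02,  1.000e-03]), array([0.76, 0.65, 0.  ]))
```

View pics/w2.png

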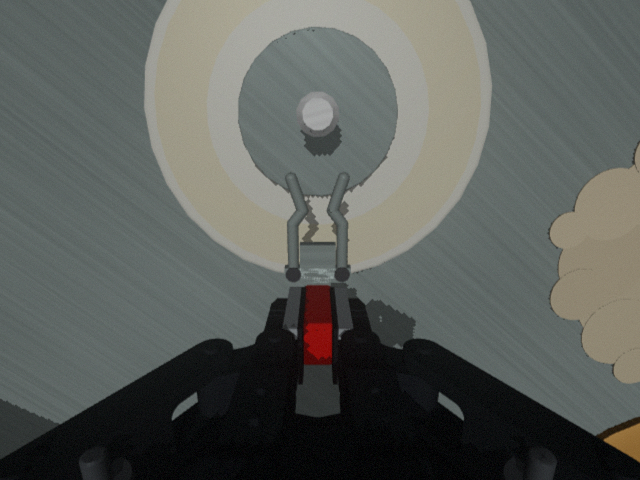

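The wrist view shows the clip held square: jaw tips at (291,177) and (344,177), midpoint 317.5. The spindle head is at (317,114) in the same column, so the lateral alignment is good.

```bash
python3 - <<'E'
from h import *
z=np.load("w2.npz"); c=(z['c0'],z['c1'],float(z['c2']),float(z['c3']),float(z['c4'])); W=cloud(z['d'],c)
e=np.array([447.98,-206.97,130.6]); R=cv2.Rodrigues(np.array([-2.94687815,-1.08813421,0]))[0]
q=(W-e)@R  # tool coords
m=np.isfinite(q[...,2])&(abs(q[...,1])<18)&(q[...,2]>4)&(q[...,2]<16)&(q[...,0]>8)&(q[...,0]<75)
k=q[m]; print(len(k),k.min(0),k.max(0))
for a in range(12,72,6):
    t=k[(k[:,0]>=a)&(k[:,0]<a+6)]
    if len(t): print(a,len(t),'y',t[:,1].min().round(1),t[:,1].max().round(1),'z',np.median(t[:,2]).round(1),t[:,2].min().round(1))
print('axis',(np.array([510.2,-153.9,130.6])-e)@R)
for u,v in((291,174),(344,174)): print((ray(u,v,121,c)-e)@R)
E
```

```text
4207 [  8.01370898 -14.82536922   4.07489352] [57.75325088 15.04650627 14.20487315]
12 838 y -14.8 14.9 z 8.4 6.2
18 723 y -13.3 13.4 z 8.6 6.8
24 589 y -13.4 13.4 z 8.8 6.4
30 305 y -13.4 13.2 z 8.9 7.0
36 381 y -13.2 13.1 z 8.8 6.6
42 334 y -11.2 11.1 z 8.9 6.7
48 345 y -13.1 13.0 z 8.9 6.8
54 204 y -13.7 13.6 z 9.0 7.4
axis [8.17786217e+01 1.01465157e-01 6.63911681e-03]
[ 57.24370625 -10.99333207   9.60708837]
[57.24146245 11.25551643  9.60218002]
```

{"api": "carry_out", "payload": {"series": [{"tx":0,"ty":0.01,"tz":1,"twist":0},{"tx":0,"ty":0,"tz":1.5,"twist":0},{"tx":0,"ty":0,"tz":1,"twist":0},{"tx":0,"ty":0,"tz":0.4,"twist":0},{"tx":0,"ty":0,"tz":0,"twist":0}]}}

```text
time: 11.2
eef_pos: [447.6, -207.3, 90.8]
ee_rot: [-2.947, -1.087, 0.001]
wrist_force: [-0.2, 0.5, -0.2]
width: 0.122
grip_force: 78.1
```

```bash
python3 - <<'E'
from h import *
s=r.state();print(s['eef_pos'],s['wrist_force'],delta(510.2,-153.9,89.9))
E
```

```text
[ 447.63446128 -207.28860741   90.76582123] [-0.18660875  0.52854674 -0.2032439 ] (array([8.225e+00, 4.000e-03, 8.300e-02]), array([ 0.76 ,  0.649, -0.   ]))
```

{"api": "carry_out", "payload": {"series": [{"tx":0.3,"ty":0,"tz":0.08,"twist":0},{"tx":0.7,"ty":0,"tz":0,"twist":0},{"tx":0.7,"ty":0,"tz":0,"twist":0},{"tx":0.6,"ty":0,"tz":0,"twist":0},{"tx":0.3,"ty":0,"tz":0,"twist":0}]}}

```text
time: 11.7
eef_pos: [468.5, -190.1, 90.7]
ee_rot: [2.947, 1.088, 0.001]
wrist_force: [1.4, -0.3, 0.1]
width: 0.123
grip_force: 78.1
```

```bash
python3 - <<'E'
from h import *
s=r.state();print(s['eef_pos'],s['wrist_force'],delta(510.2,-153.9,89.9))
E
```

```text
[ 468.49079113 -190.09002129   90.70786203] [ 1.39370727 -0.30158535  0.10146386] (array([ 5.522, -0.04 ,  0.082]), array([0.76, 0.65, 0.  ]))
```

{"api": "carry_out", "payload": {"series": [{"tx":0,"ty":0,"tz":0.08,"twist":0},{"tx":0,"ty":0,"tz":0,"twist":0},{"tx":0.1,"ty":0,"tz":0,"twist":0},{"tx":0.1,"ty":0,"tz":0,"twist":0},{"tx":0.1,"ty":0,"tz":0,"twist":0}]}}

```text
time: 12.2
eef_pos: [470.0, -188.7, 89.7]
ee_rot: [-2.948, -1.087, -0.0]
wrist_force: [0.3, -0.3, -0.4]
width: 0.121
grip_force: 78.1
```

{"api": "carry_out", "payload": {"series": [{"tx":0.1,"ty":0,"tz":0,"twist":0},{"tx":0.1,"ty":0,"tz":0,"twist":0},{"tx":0.1,"ty":0,"tz":0,"twist":0},{"tx":0,"ty":0,"tz":0,"twist":0},{"tx":0,"ty":0,"tz":0,"twist":0}]}}

```text
time: 12.7
eef_pos: [472.3, -186.7, 89.7]
ee_rot: [-2.947, -1.087, -0.0]
wrist_force: [-1.2, -0.4, -0.6]
width: 0.121
grip_force: 78.0
```

```bash
python3 - <<'E'
from h import *
s=r.state();R=cv2.Rodrigues(s['ee_rot'])[0];print(s['eef_pos'],R.T@s['wrist_force'],delta(510.2,-153.9,89.9))
E
```

```text
[ 472.26807109 -186.65605269   89.67846642] [-1.1558244  -0.48558344  0.57777265] (array([ 5.012, -0.028, -0.022]), array([0.76 , 0.649, 0.   ]))
```

{"api": "carry_out", "payload": {"series": [{"tx":0.1,"ty":0,"tz":0,"twist":0},{"tx":0.1,"ty":0,"tz":0,"twist":0},{"tx":0.1,"ty":0,"tz":0,"twist":0},{"tx":0,"ty":0,"tz":0,"twist":0},{"tx":0,"ty":0,"tz":0,"twist":0}]}}

```text
time: 13.2
eef_pos: [474.6, -184.7, 89.7]
ee_rot: [-2.947, -1.087, -0.0]
wrist_force: [-1.8, -0.2, -0.4]
width: 0.127
grip_force: 78.0
```

{"api": "carry_out", "payload": {"series": [{"tx":0.1,"ty":0,"tz":0,"twist":0},{"tx":0.1,"ty":0,"tz":0,"twist":0},{"tx":0.1,"ty":0,"tz":0,"twist":0},{"tx":0,"ty":0,"tz":0,"twist":0},{"tx":0,"ty":0,"tz":0,"twist":0}]}}

```text
time: 13.7
eef_pos: [476.9, -182.8, 89.7]
ee_rot: [-2.947, -1.087, -0.0]
wrist_force: [-3.0, -1.0, -0.3]
width: 0.129
grip_force: 78.1
```

```bash
python3 - <<'E'
from h import *
s=r.state();R=cv2.Rodrigues(s['ee_rot'])[0];print(s['eef_pos'],R.T@s['wrist_force'],delta(510.2,-153.9,89.9))
E
```

```text
[ 476.86165104 -182.75765156   89.72456982] [-2.93779073 -1.25550561  0.29445998] (array([ 4.409, -0.029, -0.017]), array([0.76 , 0.649, 0.   ]))
```

{"api": "carry_out", "payload": {"series": [{"tx":0.1,"ty":0,"tz":0,"twist":0},{"tx":0.1,"ty":0,"tz":0,"twist":0},{"tx":0.1,"ty":0,"tz":0,"twist":0},{"tx":0,"ty":0,"tz":0,"twist":0},{"tx":0,"ty":0,"tz":0,"twist":0}]}}

```text
time: 14.2
eef_pos: [479.6, -180.7, 89.8]
ee_rot: [2.947, 1.087, 0.001]
wrist_force: [1.1, 1.9, -1.2]
width: 0.126
grip_force: 78.1
```

{"api": "carry_out", "payload": {"series": [{"tx":0.1,"ty":0,"tz":0,"twist":0},{"tx":0.1,"ty":0,"tz":0,"twist":0},{"tx":0.1,"ty":0,"tz":0,"twist":0},{"tx":0,"ty":0,"tz":0,"twist":0},{"tx":0,"ty":0,"tz":0,"twist":0}]}}

```text
time: 14.7
eef_pos: [482.0, -178.8, 89.8]
ee_rot: [2.947, 1.087, 0.001]
wrist_force: [3.6, 4.8, -0.4]
width: 0.125
grip_force: 78.1
```

```bash
python3 - <<'E'
from h import *
s=r.state();R=cv2.Rodrigues(s['ee_rot'])[0];print(s['eef_pos'],R.T@s['wrist_force'],delta(510.2,-153.9,89.9))
E
```

```text
[ 481.96348869 -178.78503329   89.82963602] [ 5.85672831 -1.28057551  0.44570415] (array([ 3.763, -0.059, -0.004]), array([0.76 , 0.649, 0.001]))
```

{"api": "carry_out", "payload": {"series": [{"tx":0.05,"ty":0,"tz":0,"twist":0},{"tx":0.05,"ty":0,"tz":0,"twist":0},{"tx":0.05,"ty":0,"tz":0,"twist":0},{"tx":0.05,"ty":0,"tz":0,"twist":0},{"tx":0,"ty":0,"tz":0,"twist":0}]}}

```text
time: 15.2
eef_pos: [483.1, -177.6, 89.7]
ee_rot: [2.947, 1.087, 0.0]
wrist_force: [3.3, 4.3, -0.8]
width: 0.122
grip_force: 78.1
```

```bash
python3 - <<'E'
from h import *
s=r.state();R=cv2.Rodrigues(s['ee_rot'])[0];print(s['eef_pos'],R.T@s['wrist_force'],delta(510.2,-153.9,89.9))
E
```

```text
[ 483.11601759 -177.57010807   89.72980922] [ 5.29973604 -1.15828211  0.76072971] (array([ 3.597, -0.041, -0.016]), array([0.76 , 0.649, 0.   ]))
```

{"api": "carry_out", "payload": {"series": [{"tx":0.04,"ty":0,"tz":0,"twist":0},{"tx":0.04,"ty":0,"tz":0,"twist":0},{"tx":0.04,"ty":0,"tz":0,"twist":0},{"tx":0,"ty":0,"tz":0,"twist":0},{"tx":0,"ty":0,"tz":0,"twist":0}]}}

```text
time: 15.7
eef_pos: [483.7, -176.8, 89.7]
ee_rot: [-2.947, -1.087, 0.0]
wrist_force: [1.5, 2.7, -1.6]
width: 0.124
grip_force: 78.1
```

```bash
python3 - <<'E'
from h import *
s=r.state();R=cv2.Rodrigues(s['ee_rot'])[0];print(s['eef_pos'],R.T@s['wrist_force'],delta(510.2,-153.9,89.9))
E
```

```text
[ 483.73284993 -176.75455111   89.65982825] [ 2.88991618 -1.11677076  1.56996635] (array([ 3.497, -0.019, -0.024]), array([ 0.76 ,  0.649, -0.   ]))
```

{"api": "carry_out", "payload": {"series": [{"tx":0.03,"ty":0,"tz":0,"twist":0},{"tx":0.03,"ty":0,"tz":0,"twist":0},{"tx":0.02,"ty":0,"tz":0,"twist":0},{"tx":0,"ty":0,"tz":0,"twist":0},{"tx":0,"ty":0,"tz":0,"twist":0}]}}

```text
time: 16.2
eef_pos: [484.4, -176.4, 89.7]
ee_rot: [-2.947, -1.087, 0.0]
wrist_force: [-0.9, 0.4, -1.5]
width: 0.12
grip_force: 78.1
```

```bash
python3 - <<'E'
from h import *
s=r.state();R=cv2.Rodrigues(s['ee_rot'])[0];print(s['eef_pos'],R.T@s['wrist_force'],delta(510.2,-153.9,89.9))
E
```

```text
[ 484.3722566  -176.35431937   89.68239717] [-0.44845933 -0.90734381  1.47219137] (array([ 3.422, -0.03 , -0.022]), array([ 0.76 ,  0.649, -0.   ]))
```

{"api": "carry_out", "payload": {"series": [{"tx":0.03,"ty":0,"tz":0,"twist":0},{"tx":0.03,"ty":0,"tz":0,"twist":0},{"tx":0.02,"ty":0,"tz":0,"twist":0},{"tx":0,"ty":0,"tz":0,"twist":0},{"tx":0,"ty":0,"tz":0,"twist":0}]}}

```text
time: 16.7
eef_pos: [485.0, -175.8, 89.7]
ee_rot: [2.947, 1.087, 0.0]
wrist_force: [0.5, -0.2, -1.0]
width: 0.127
grip_force: 78.1
```

```bash
python3 - <<'E'
from h import *
s=r.state();R=cv2.Rodrigues(s['ee_rot'])[0];print(s['eef_pos'],R.T@s['wrist_force'],delta(510.2,-153.9,89.9))
E
```

```text
[ 485.04054127 -175.81391098   89.7067821 ] [0.25104228 0.42824846 1.04359872] (array([ 3.336, -0.033, -0.019]), array([ 0.76 ,  0.649, -0.   ]))
```

{"api": "carry_out", "payload": {"series": [{"tx":0.03,"ty":0,"tz":0,"twist":0},{"tx":0.03,"ty":0,"tz":0,"twist":0},{"tx":0.02,"ty":0,"tz":0,"twist":0},{"tx":0,"ty":0,"tz":0,"twist":0},{"tx":0,"ty":0,"tz":0,"twist":0}]}}

```text
time: 17.2
eef_pos: [485.3, -175.5, 89.7]
ee_rot: [-2.947, -1.088, 0.001]
wrist_force: [-3.8, -4.8, 1.2]
width: 0.123
grip_force: 78.3
```

```bash
python3 - <<'E'
from h import *
s=r.state();R=cv2.Rodrigues(s['ee_rot'])[0];print(s['eef_pos'],R.T@s['wrist_force'],delta(510.2,-153.9,89.9))
E
```

```text
[ 485.28009338 -175.48454048   89.70411857] [-5.98311039  1.15363499 -1.17416191] (array([ 3.297, -0.022, -0.021]), array([ 0.76 ,  0.65 , -0.001]))
```

Force is now rising steeply, so I'll give it one more small push.

{"api": "carry_out", "payload": {"series": [{"tx":0.03,"ty":0,"tz":0,"twist":0},{"tx":0.02,"ty":0,"tz":0,"twist":0},{"tx":0,"ty":0,"tz":0,"twist":0},{"tx":0,"ty":0,"tz":0,"twist":0},{"tx":0,"ty":0,"tz":0,"twist":0}]}}

```text
time: 17.7
eef_pos: [485.3, -175.3, 89.6]
ee_rot: [-2.947, -1.088, 0.002]
wrist_force: [-5.5, -7.4, 2.3]
width: 0.121
grip_force: 78.5
```

```bash
python3 - <<'E'
from h import *
s=r.state();R=cv2.Rodrigues(s['ee_rot'])[0];print(s['eef_pos'],R.T@s['wrist_force'],delta(510.2,-153.9,89.9))
E
```

```text
[ 485.31847978 -175.30411591   89.64715124] [-8.96197791  2.0773556  -2.32967491] (array([ 3.282, -0.011, -0.029]), array([ 0.76 ,  0.65 , -0.001]))
```

{"api": "carry_out", "payload": {"series": [{"tx":0.04,"ty":0,"tz":0,"twist":0},{"tx":0.04,"ty":0,"tz":0,"twist":0},{"tx":0,"ty":0,"tz":0,"twist":0},{"tx":0,"ty":0,"tz":0,"twist":0},{"tx":0,"ty":0,"tz":0,"twist":0}]}}

```text
time: 18.2
eef_pos: [485.4, -175.0, 89.6]
ee_rot: [-2.947, -1.088, 0.003]
wrist_force: [-10.0, -12.2, 3.1]
width: 0.12
grip_force: 78.7
```

```bash
python3 - <<'E'
from h import *
s=r.state();R=cv2.Rodrigues(s['ee_rot'])[0];print(s['eef_pos'],R.T@s['wrist_force'],delta(510.2,-153.9,89.9))
c=cam("wrist"); p,d=r.capture("wrist"); cv2.imwrite("pics/w3.png",p[0:480])
E
```

```text
[ 485.41043522 -175.00894112   89.59769441] [-15.55342249   2.74170559  -3.06656719] (array([ 3.256,  0.006, -0.036]), array([ 0.76 ,  0.65 , -0.002]))
```

View pics/w3.png

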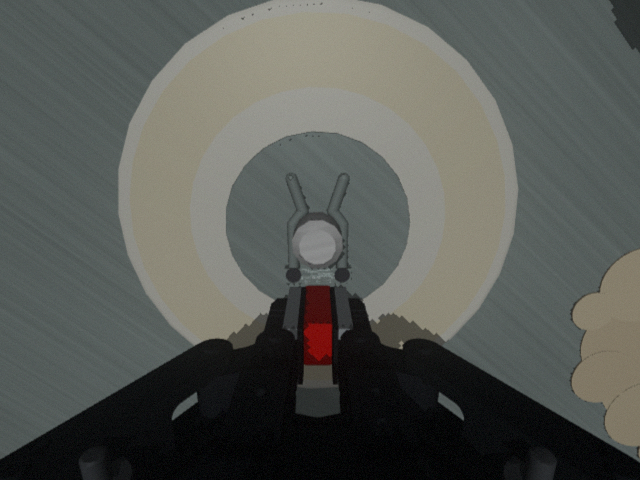

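The jaws have passed the neck: tips at (291,177) and (344,177), with the head at (317,242) between the arms. The tips sit where they did before the push, so the grip hasn't slipped and the clip is at its hard stop. Next I relax the push, release and lift.

{"api": "carry_out", "payload": {"series": [{"tx":-0.05,"ty":0,"tz":0,"twist":0},{"tx":-0.05,"ty":0,"tz":0,"twist":0},{"tx":-0.05,"ty":0,"tz":0,"twist":0},{"tx":0,"ty":0,"tz":0,"twist":0},{"tx":0,"ty":0,"tz":0,"twist":0}]}}

```text
time: 18.75
eef_pos: [485.2, -175.4, 89.6]
ee_rot: [-2.947, -1.087, 0.001]
wrist_force: [-3.8, -4.2, -0.6]
width: 0.123
grip_force: 78.0
```

{"api": "carry_out", "payload": {"series": [{"tx":0,"ty":0,"tz":0,"twist":0},{"tx":0,"ty":0,"tz":0,"twist":0},{"tx":0,"ty":0,"tz":0,"twist":0},{"tx":0,"ty":0,"tz":0,"twist":0},{"tx":0,"ty":0,"tz":0,"twist":0}], "gripper": 0.5, "force": 20}}

```text
time: 19.25
eef_pos: [485.6, -175.4, 89.7]
ee_rot: [2.947, 1.087, 0.0]
wrist_force: [0.8, 0.7, -0.8]
width: 0.496
grip_force: 0.0
```

{"api": "carry_out", "payload": {"series": [{"tx":0,"ty":0,"tz":-0.5,"twist":0},{"tx":0,"ty":0,"tz":-2,"twist":0},{"tx":0,"ty":0,"tz":-3,"twist":0},{"tx":0,"ty":0,"tz":-4,"twist":0},{"tx":0,"ty":0,"tz":-3,"twist":0}]}}

```text
time: 19.75
eef_pos: [485.7, -175.5, 217.1]
ee_rot: [2.947, 1.087, 0.001]
wrist_force: [0.5, -0.6, -0.2]
width: 0.504
grip_force: 0.0
```

{"api": "carry_out", "payload": {"series": [{"tx":-1,"ty":0,"tz":0,"twist":0},{"tx":-1,"ty":0,"tz":0,"twist":0},{"tx":0,"ty":0,"tz":0,"twist":0},{"tx":0,"ty":0,"tz":0,"twist":0},{"tx":0,"ty":0,"tz":0,"twist":0}]}}

```text
time: 20.25
eef_pos: [470.0, -188.2, 213.9]
ee_rot: [-2.947, -1.086, 0.001]
wrist_force: [0.1, -0.3, -0.2]
width: 0.496
grip_force: 0.0
```

```bash
python3 - <<'E'
from h import *
s=r.state();print(s['eef_pos'],s['wrist_force'],s['width'])
c=cam("wrist"); p,d=r.capture("wrist"); cv2.imwrite("pics/w4.png",p)
W=cloud(d,c); w=W[np.isfinite(W[...,2])]
near=np.hypot(w[:,0]-510,w[:,1]+154)<40
h=w[near&(w[:,2]>98)&(w[:,2]<108)&(np.hypot(w[:,0]-510,w[:,1]+154)<14)]; print('head',(h.min(0)+h.max(0))/2)
print('hub',np.median(w[near&(w[:,2]<78)&(w[:,2]>70)][:,2]),'clip',np.median(w[near&(w[:,2]<84)&(w[:,2]>79)][:,2]))
hsv=cv2.cvtColor(p,cv2.COLOR_BGR2HSV)
red=((hsv[...,0]<10)|(hsv[...,0]>170))&(hsv[...,1]>150)&(hsv[...,2]>60)&(W[...,2]>105)&(W[...,2]<125)
v,u=np.nonzero(red); zt=np.nanmedian(W[red][:,2]); t=np.array([ray(a,b,zt,c)[:2] for a,b in zip(u,v)],np.float32); q=cv2.minAreaRect(t); print(zt,q, np.array(q[0])-((h.min(0)+h.max(0))/2)[:2])
E
```

```text
[ 470.02154899 -188.23489894  213.92712711] [ 0.07337054 -0.30686515 -0.16251342] 0.49615454865385133
head [ 510.22265711 -153.95491265  101.65392101]
hub 75.19253047096939 clip 80.18591305410672
115.04284832195202 ((484.6919860839844, -176.2560577392578), (18.404769897460938, 11.04192066192627), 40.134891510009766) [-25.53067102 -22.30114509]
```

View pics/w4.png

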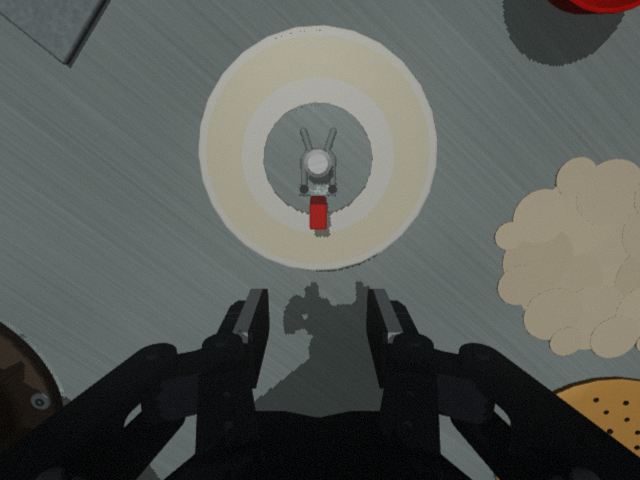

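The final view shows the clip around the spindle, with the tab at (318,213), the head at (318,163), and the gripper clear. The clip's top is 5 mm above the hub, so it lies flat in the groove.

```bash
python3 -c "
from cell import r
print(r.close_job())"
```

```text
the job is handed in; nothing more can be done
None
```

The turntable is pressed onto its seat, the clip is pushed to its hard stop in the groove, flat on the hub, and released, and the job is handed in (no verdict was returned); my last camera check put the tab about 34 mm from the spindle axis instead of 36 mm, within the 3 mm limit.

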